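Fit the change wheel to the shear machine drive

TASK

Fit the brass change wheel (the one with the D-shaped bore) onto the upright flatted output shaft of the green drive unit, hub upward, turned so that the flat of its bore meets the flat of the shaft, and fully home so that it sits flat on the shoulder. Leave the dark steel wheel with the plain round bore where it lies, and let go when done.

Things in the scene. Friction and masses are not known exactly. Their poses are not given: they have to be found in the camera images.
- brass_wheel: brass toothed wheel, 250 g, flat on the bench, hub up. Disc 77 mm across, 12 mm thick; hub 38 mm across, 24 mm high on it (36 mm in all) with two grip flats 42 mm apart facing its own +y and -y, 24 mm wide, full hub height. D-bore 25 mm; its flat is on the -x side, 6.5 mm off the axis, red dab on the hub top there. Origin: axis at the underside, z up. It and the steel wheel may swap places.
- steel_wheel: bystander: dark steel toothed wheel flat on the bench, 66 mm across, 12 mm thick, with a like hub (36 mm high in all, 42 mm across its flats) but a plain round 16 mm bore and no red dab; it does not fit the shaft. Origin: on the axis, at the underside.
- drive_shaft: steel shaft, upright, fixed, cannot turn, 22 mm across; its flat is on its own -x side, 5 mm off the axis, with a red stripe. Straight for 26 mm above the shoulder (a 42 mm disc), then a D-shaped nose tapers to 10 mm at its end, 40 mm above the shoulder. Origin: axis at the shoulder, z up. Seated, the wheel's origin and x axis match the shaft's, with about 1.5 mm and 9 degrees of play.
- drive_unit: fixed green gearbox on a dark 100 x 96 mm foot that carries the shaft, shoulder 60 mm above the bench; a small black motor sticks out 84 mm from the axis on its own +y side. Origin: under the shaft's axis, on the bench.

How it is judged (in metres and radians):
At the end, for the whole second after the job is handed in: The brass wheel stands at rest on the shaft's shoulder, hub upward and level (within 6 degrees), its underside within 4 mm of the shoulder, its axis within 6 mm of the shaft's, its flat turned to the shaft's flat (within 23 degrees); the steel wheel lies where it was (within 30 mm) (horizontal distance between brass_wheel and drive_shaft below 0.006 m and z of brass_wheel in the frame of drive_shaft between -0.003 and 0.004 m and angle between brass_wheel's own z axis and vertical below 0.1 rad and angle between the x axis of brass_wheel and the x axis of drive_shaft, either way round below 0.4 rad and linear speed of brass_wheel below 0.02 m/s); the robot touches nothing.
It fails at once if the steel wheel was moved from its place (more than 30 mm) (distance of steel_wheel from where it was at the start of the episode above 0.03 m).
It also fails if it takes over 40 s, if anything falls off the work surface, if the arm or the gripper's body presses on something with over 40 N, if the wrist force passes 120 N, or if a joint passes its speed limit or range.

ROBOT

A 7-joint arm with a two-finger parallel gripper is mounted at the origin on a cart in front of the work surface, level with it; the furniture and walls round the work are solid. World frame = base frame: x ahead of the robot, y to its left, z up, the work surface at z = 0. Lengths are in mm, angles in rad, forces in N, time in s.
With the tool pointing down it reaches from about 400 to 850 mm from the base axis. Payload 10.4 kg.
Tool frame: the origin (TCP) lies at the very end of the fingers, on their centre line; the grasp point (between the pads) lies 19 mm behind it (env.pinch_z is the z of the grasp point in the tool frame, in mm); z points along the fingers, y is the line along which they close (so a half turn about z gives the same grasp; the last joint's range is limited). The gripper opens to 85 mm and grips with 20 to 120 N. Pads are 22 mm wide; open, the fingers measure 114 mm over their backs; the gripper's body (76 mm by 85 mm) begins 54 mm behind the grasp point. The pads swing forward as they close: fully open they stand 13 mm farther back than shut.
Start: joints at [-1.288, 0.332, -0.065, 1.46, 0.022, 1.35, -0.088], TCP at [188.147, 596.03, 231.338] pointing down, gripper open.
Joint ranges: [-2.6, 2.6], [-0.5, 2.12], [-1.47, 1.34], [0.16, 2.42], [-1.27, 4.41], [0.06, 2.06], [-2.6, 2.6]. Speed limits (rad/s): [2.22, 2.22, 2.79, 2.79, 3.14, 3.14, 3.14].

INTERFACE

Orientations are given as a unit quaternion [x, y, z, w].
In Python, from plant import env gives the robot as it stands.
- The arm moves only by the tool move_arm, never from a script. Its argument "targets" is a list that holds one entry, the list of rows, each a list of 7 numbers: the shift along the tool's x, y, z in units of 25 mm (1.0 is 25 mm), then the turn, a rotation vector about the tool's x, y, z in rad, then the finger opening in mm, from 0 to 85.4. In form: [[[x, y, z, ax, ay, az, grip], ...]]. A call has 1 to 12 rows; each row is the pose to reach, as a shift and turn from the pose commanded when the call began, along the tool's axes at that moment; what a row does not reach only later rows make up. A row lasts 1/10 s, in which the tool goes at most 50 mm and 8.59 degrees, less where a joint would pass 70% of its speed; a pose out of reach is approached as far as the arm can. A call with a gripper value outside its range is refused whole. The fingers move at their own pace and stop on an object; "force" is the grip in N (left out, the last holds). Time passes only in rows, so rows that repeat a pose let the fingers close. It gives the time, the measured TCP pose, the force, the opening and the grip force at its end, in the units of the state.
- env.get_obs(): the state, without advancing time (a new reading comes with each control period).
- env.camera(name): name is "scene" or "top" or "wrist"; returns (picture, depth): 384x512x3 uint8, red, green, blue; 384x512 float32, mm along the optical axis (not along the pixel's ray), 0 where there is no reading.
- env.calibration(name): a dict with "vertical_fov" (degrees; the focal length in pixels is half the picture's height over the tangent of half this angle, whatever the lens; pixels are square), "cx", "cy" (the principal point, pixels), "view" (4x4, takes a point from world to camera coordinates). Camera axes: x right, y down, z forward; pixel columns grow to the right and rows downward; lengths in mm; the calibration is good to about 2 mm. A picture is of the moment at which its call begins: read the wrist's pose just before it. calibration takes no time and is no camera call; for the wrist camera it gives the pose at the moment of the call.
- env.job_done(): hands the job in; it is judged then, once.
The state is a dict: "time_s": time; "q": joint angles; "qd": joint speeds; "effort": joint torques, N m; "eef_pos": TCP position; "eef_rot": TCP orientation; "wrist_force": force on the tool from outside, world axes, zero at the start; "moment": the same for the moment, N m; "grip_width": finger opening in mm; "gripper_force": force on a finger pad.
Only numpy, scipy, OpenCV 4.12 (cv2) and the standard library are available. Lean on these libraries where they do the work, as an engineer would, in place of code of your own. Each camera call takes 0.05 s, during which the arm holds its last target. There are 200 camera calls.

## Working session

There is one attempt and no reset: what is moved stays moved. The work goes in short steps, Python scripts to look and compute and a tool call to move; the robot and the scene stay as the last step left them, time stands still between calls to the robot, and variables do not carry over. Pictures are saved under pics/ and viewed, at most 10 in all, crops included, and the job is handed in when it is done.

Besides the shell and the picture viewer there is one more tool, called after "Request:" by a JSON object that holds its "name" and its "arguments", one argument or row to a line. move_arm: Moves the arm, as the interface text tells. Its arguments: {"type":"object","properties":{"targets":{"type":"array","items":{"type":"array","items":{"type":"array","items":{"type":"number"}}}},"force":{"type":"number"}},"required":["targets"]}

```bash
ls; mkdir -p pics; cat > h.py <<'E'
import numpy as np,cv2
from plant import env
from scipy.spatial.transform import Rotation as R
def grab(n):
    c=env.calibration(n); p,d=env.camera(n)
    f=p.shape[0]/2/np.tan(np.radians(c["vertical_fov"])/2)
    v,u=np.mgrid[:p.shape[0],:p.shape[1]]
    P=np.stack([(u-c["cx"])/f*d,(v-c["cy"])/f*d,d],-1)
    T=np.linalg.inv(np.array(c["view"])); W=P@T[:3,:3].T+T[:3,3]; W[d==0]=np.nan
    return p,d,W
def save(p,n): cv2.imwrite("pics/"+n,cv2.cvtColor(p,cv2.COLOR_RGB2BGR))
def tool(): 
    o=env.get_obs(); return np.array(o["eef_pos"]),R.from_quat(o["eef_rot"])
E
python3 - <<'E'
from h import *
o=env.get_obs();print({k:np.round(v,3) for k,v in o.items()},env.pinch_z)
p,d,W=grab("top");q,_,W2=grab("scene")
np.savez("a.npz",p=p,W=W,q=q,W2=W2)
save(np.hstack([cv2.resize(p,(400,300)),cv2.resize(q,(400,300))]),"a.png");save(p,"top.png")
E
```

```text
pics
{'time_s': np.float64(0.0), 'q': array([-1.288,  0.333, -0.065,  1.461,  0.022,  1.35 , -0.088]), 'qd': array([-0.   , -0.   , -0.001,  0.001,  0.   , -0.   , -0.001]), 'effort': array([-1.0000e-03, -6.2545e+01,  4.9000e-02, -3.9161e+01,  1.6000e-02,
        1.0000e-02, -0.0000e+00]), 'eef_pos': array([188.095, 595.61 , 230.491]), 'eef_rot': array([ 0.152,  0.988, -0.001, -0.   ]), 'wrist_force': array([-1.017, -0.238, -0.175]), 'moment': array([-0.048,  0.012, -0.017]), 'gripper_force': np.float64(0.0), 'grip_width': np.float64(85.875)} -18.700000000000003
```

View pics/top.png

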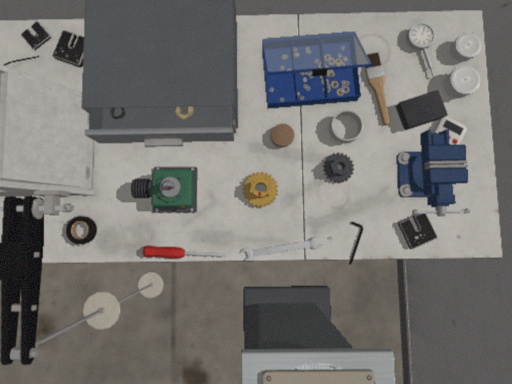

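View pics/a.png

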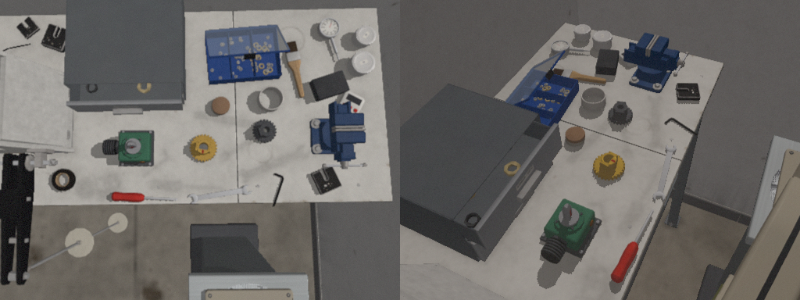

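The top view shows brass at about (261,190), the green unit at (172,187) with its motor to the left, and steel at (338,167). The tall cabinet stands behind the unit. Next I'll measure positions.

```bash
python3 - <<'E'
from h import *
a=np.load("a.npz");p,W=a["p"],a["W"]
for n,(u,v) in dict(brass=(261,190),unit=(172,187),steel=(338,167)).items():
    s=np.s_[v-26:v+26,u-26:u+26]; w=W[s]; c=p[s].astype(int)
    print(n,"z pctl",np.nanpercentile(w[...,2],[5,50,90,99]))
    z=w[...,2]
    m={"brass":(c[...,0]-c[...,2]>70)&(z>25)&(z<45),"steel":(z>28)&(z<45),"unit":(z>70)&(z<115)}[n]
    if m.any(): print(m.sum(),w[m].mean(0),w[m].min(0),w[m].max(0))
    if n=="brass":
        m=(c[...,0]-c[...,2]>70)&(z>5); print("all",w[m].mean(0),w[m].min(0),w[m].max(0))
    r=(c[...,0]>130)&(c[...,1]<70)&(c[...,2]<70); print("red",r.sum(),w[r].mean(0) if r.any() else 0)
    if n=="unit":
        g=(c[...,1]-c[...,0]>25); print("green",w[g].min(0),w[g].max(0), cv2.minAreaRect(w[g][:,:2].astype(np.float32)))
        for h in (60,75,85,92): 
            k=z>h; print(h,k.sum(),w[k].mean(0) if k.any() else 0)
# cabinet bounds
w=W[20:145,80:240]; z=w[...,2]; k=z>60; print("cab",w[k].min(0),w[k].max(0))
k=k&(w[...,0]<620);print([ (int(x),np.round(np.nanmax(z[(abs(w[...,0]-x)<10)]))) for x in range(520,760,20) if (abs(w[...,0]-x)<10).any()])
t=np.hstack([cv2.resize(p[v-28:v+28,u-28:u+28],(392,392),interpolation=cv2.INTER_CUBIC) for u,v in((261,190),(172,187))])
save(t,"b.png")
E
```

```text
brass z pctl [-3.61565325 -0.31717979 13.09249008 36.61042779]
185 [493.94290643 114.05924949  34.67796803] [476.32020575  92.10262507  26.68272667] [512.49974422 134.32986106  39.79684197]
all [493.56402566 108.44368839  18.32041587] [458.72380413  76.21925556   5.24237602] [528.82041243 143.00766051  39.79684197]
red 4 [481.53357487 115.51703558  35.58422123]
unit z pctl [-2.53421281 44.72175253 57.82555603 95.11146159]
90 [497.98838671 297.2501595   89.83869796] [490.87239857 287.90098024  71.71037733] [506.73026356 307.61841529 101.51738995]
red 0 0
green [nan nan nan] [nan nan nan] ((514.19140625, 279.527099609375), (54.5781135559082, 103.4028549194336), 132.9015350341797)
60 154 [496.76297232 296.56032869  78.02843933]
75 85 [498.2018888  297.37051511  90.80084917]
85 69 [498.45963696 298.17468951  93.21933161]
92 39 [498.62631875 298.81937724  96.969234  ]
steel z pctl [-3.53717477 -0.40434564 22.99335334 36.83990887]
251 [539.44388658 -56.81661612  34.67972029] [521.92067075 -79.00173854  28.75121955] [556.55620936 -34.05586237  39.05715363]
red 0 0
cab [569.89111919 160.31678063  60.73451427] [847.38859038 441.11000945 173.80162225]
[(560, np.float64(129.0)), (580, np.float64(165.0)), (600, np.float64(165.0)), (620, np.float64(150.0)), (640, np.float64(173.0)), (660, np.float64(172.0)), (680, np.float64(173.0)), (700, np.float64(173.0)), (720, np.float64(174.0)), (740, np.float64(173.0))]
```

View pics/b.png

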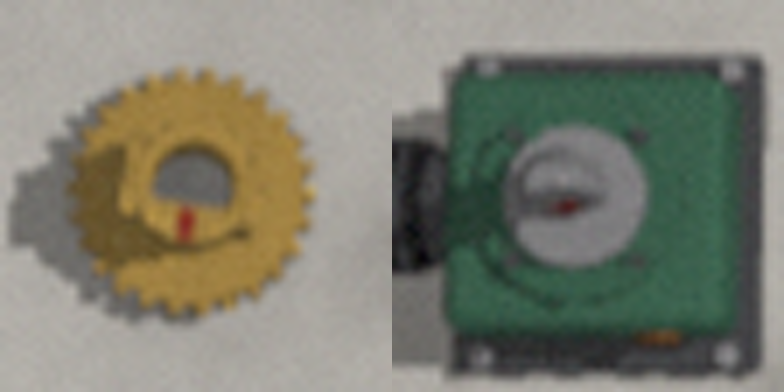

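The dab and the flat on both parts face roughly world −x (image down). Brass is near (494,112) and the shaft near (498,298), at a plausible height. I'll go above the brass wheel with tool y along world y.

Request:
{"name": "move_arm", "arguments": {
  "targets": [
    [[-17.5,-14.8,0,0,0,-0.305,85],[-17.5,-14.8,0,0,0,-0.305,85],[-17.5,-14.8,0,0,0,-0.305,85],[-17.5,-14.8,0,0,0,-0.305,85],[-17.5,-14.8,0,0,0,-0.305,85],[-17.5,-14.8,0,0,0,-0.305,85],[-17.5,-14.8,0,0,0,-0.305,85],[-17.5,-14.8,0,0,0,-0.305,85],[-17.5,-14.8,0,0,0,-0.305,85],[-17.5,-14.8,0,0,0,-0.305,85],[-17.5,-14.8,0,0,0,-0.305,85],[-17.5,-14.8,0,0,0,-0.305,85]]
  ]
}}

```text
time_s: 1.3
eef_pos: [495.5, 106.7, 231.3]
eef_rot: [0.003, 1.0, -0.001, 0.0]
wrist_force: [0.3, 0.9, 0.3]
grip_width: 85.1
gripper_force: 0.0
```

```bash
python3 - <<'E'
from h import *
t,r=tool();print(t,r.as_matrix().round(3),env.get_obs()["q"])
p,d,W=grab("wrist");np.savez("w.npz",p=p,W=W);save(p,"w.png")
c=np.linalg.inv(np.array(env.calibration("wrist")["view"]));print(c.round(2))
E
```

```text
[495.49493083 106.67815842 231.25698383] [[-1.     0.006  0.   ]
 [ 0.006  1.    -0.001]
 [-0.    -0.001 -1.   ]] [-0.64409957  0.06165254  0.35794464  1.78602289 -0.02125773  1.297742
  1.28370988]
[[ 1.0000e-02  9.6000e-01  2.7000e-01  4.2831e+02]
 [ 1.0000e+00 -1.0000e-02 -1.0000e-02  1.0591e+02]
 [-0.0000e+00  2.7000e-01 -9.6000e-01  3.7420e+02]
 [ 0.0000e+00  0.0000e+00  0.0000e+00  1.0000e+00]]
```

View pics/w.png

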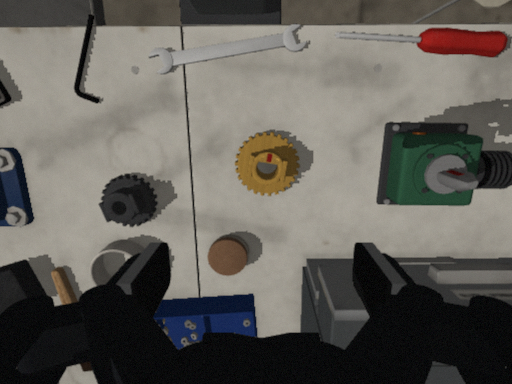

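The wrist picture shows brass at (267,163) with its dab at (269,158), and the shaft at (455,175). I'll measure both here.

```bash
cat >> h.py <<'E'
def meas(p,W,bx=None):
    c=p.astype(int);z=W[...,2]
    b=(c[...,0]-c[...,2]>50)&(c[...,1]-c[...,2]>25)&(z>6)&(z<42)
    if bx is not None: b&=np.hypot(W[...,0]-bx[0],W[...,1]-bx[1])<50
    D=W[b&(z<16)][:,:2].astype(np.float32); (x,y),rad=cv2.minEnclosingCircle(D)
    H=W[b&(z>31)]; (hx,hy),(a,e),an=cv2.minAreaRect(H[:,:2].astype(np.float32))
    r=(c[...,0]>110)&(c[...,1]<60)&(c[...,2]<60)&(np.hypot(W[...,0]-x,W[...,1]-y)<30)
    rd=W[r].mean(0) if r.any() else np.full(3,np.nan)
    print("disc",x,y,rad,"hub",hx,hy,a,e,an,H[:,2].mean(),"red",r.sum(),rd,"yaw",np.degrees(np.arctan2(-(rd[1]-hy),-(rd[0]-hx))), "hubmin/max",H.min(0),H.max(0))
E
python3 - <<'E'
from h import *
a=np.load("w.npz");p,W=a["p"],a["W"];meas(p,W,(494,112))
c=p.astype(int);z=W[...,2]
n=np.hypot(W[...,0]-498,W[...,1]-298)
for lo,hi in((56,64),(64,75),(75,86),(86,97),(97,105)):
    m=(n<30)&(z>lo)&(z<hi)&(abs(c[...,0]-c[...,1])<40)&~(c[...,1]-c[...,0]>15); 
    if m.any(): print(lo,m.sum(),W[m].mean(0),W[m].min(0),W[m].max(0))
    if lo==56: print(cv2.minEnclosingCircle(W[m][:,:2].astype(np.float32)))
r=(c[...,0]>90)&(c[...,1]<60)&(c[...,2]<60)&(n<30);print("stripe",r.sum(),W[r].mean(0),W[r])
g=(c[...,1]-c[...,0]>20)&(abs(z-55)<8)&(n<80);print("green",cv2.minAreaRect(W[g][:,:2].astype(np.float32)))
print(W[g][:,2].mean())
save(np.hstack([cv2.resize(p[v-40:v+40,u-40:u+40],(400,400),interpolation=cv2.INTER_CUBIC) for u,v in((267,163),(450,170))]),"c.png")
E
```

```text
disc 492.4169006347656 112.87675476074219 38.275291442871094 hub 492.3905944824219 112.928955078125 41.90494918823242 37.025054931640625 79.88631439208984 36.12848888029192 red 14 [480.43808964 115.14958389  36.86397054] yaw -10.52485235796232 hubmin/max [474.24143511  90.7349459   31.0735727 ] [510.63787084 135.32166567  38.75795304]
56 921 [491.93981172 293.65855815  59.84416269] [474.15253157 277.38269872  56.0118344 ] [515.63113645 318.83955247  63.9676127 ]
((495.27716064453125, 298.55792236328125), 28.08119773864746)
64 128 [493.70103062 293.07087827  69.60638305] [487.55193586 286.95848385  64.10644581] [504.68123467 306.58177253  74.94248746]
75 145 [493.59167893 293.27406189  80.83829695] [487.64507623 286.79261422  75.00190518] [503.86072796 307.4007834   85.9863234 ]
86 248 [495.16068491 294.56470467  91.18814546] [488.26000135 287.18806272  86.01461094] [505.13797448 305.9424058   96.9806109 ]
97 114 [495.38533093 297.88855817  99.50422081] [490.57538942 291.66598791  97.02983745] [500.1103847  304.16709516 102.25903645]
stripe 0 [nan nan nan] []
green ((495.0419006347656, 297.5101623535156), (80.281005859375, 73.19996643066406), 89.29360961914062)
50.61562317304351<stdin>:9: RuntimeWarning: Mean of empty slice.
  ret = um.true_divide(
```

View pics/c.png

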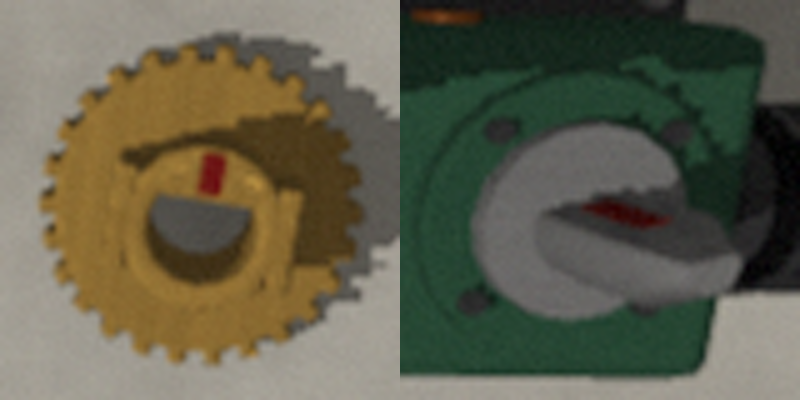

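```bash
python3 - <<'E'
from h import *
a=np.load("w.npz");p,W=a["p"],a["W"]
c=p.astype(int);z=W[...,2]
s=np.s_[165:180,445:470]
m=(c[s][...,0]-c[s][...,1]>40);P=W[s][m];print("red",m.sum(),P.mean(0),P.min(0),P.max(0))
n=np.hypot(W[...,0]-495.3,W[...,1]-298)
sh=(n<15)&(z>63)&(z<85);
Q=W[sh]
# grid fit: horizontal profile of D: residual to D outline
from scipy.optimize import least_squares
def res(v):
    x,y,t=v; d=Q[:,:2]-[x,y]; ca,sa=np.cos(t),np.sin(t)
    X=d@[ca,sa];Y=d@[-sa,ca]; r=np.hypot(X,Y)-11; return np.maximum(r,-5-X)
for t0 in np.radians([-40,-20,0,20,40]):
    f=least_squares(res,[495.3,298,t0],loss="soft_l1"); print(f.x[:2],np.degrees(f.x[2]),f.cost)
# shoulder circle
k=(n<24)&(abs(z-60)<1.5)&(c.sum(-1)>270)&(c[...,1]-c[...,0]<8);S=W[k];print(k.sum(),cv2.minEnclosingCircle(S[:,:2].astype(np.float32)),S[:,2].mean())
E
```

```text
red 13 [489.90280763 296.15551981  77.90907418] [489.40880543 294.45638821  69.84193732] [490.33016406 298.3061776   84.01173315]
[494.68670708 298.70471079] 14.033743482731985 15.255431149134331
[494.68599169 298.70181066] 14.072389213146607 15.256550751819253
[494.68599169 298.70181069] 14.072388269144591 15.256550751818619
[494.68670712 298.70471082] 14.033742481766982 15.255431149135113
[494.68670708 298.70471079] 14.033743424633181 15.255431149134331
656 ((494.9903259277344, 298.4654541015625), 20.585691452026367) 60.10199781028207
```

Brass is at (492.4,112.9), yaw −10°. The shaft is at (495,298.5), yaw about +14° (rough). I'll go down partway over the brass wheel and check once.

Request:
{"name": "move_arm", "arguments": {
  "targets": [
    [[0.125,0.25,2,0,0,0.085,85],[0.125,0.25,4,0,0,0.17,85],[0.125,0.25,4.8,0,0,0.17,85],[0.125,0.25,4.8,0,0,0.17,85],[0.125,0.25,4.8,0,0,0.17,85]]
  ]
}}

```text
time_s: 1.85
eef_pos: [491.1, 118.0, 112.0]
eef_rot: [0.085, 0.996, 0.0, 0.0]
wrist_force: [-0.8, 0.1, 1.2]
grip_width: 85.2
gripper_force: 0.0
```

```bash
python3 - <<'E'
from h import *
t,r=tool();print(t,r.as_matrix().round(3))
p,d,W=grab("wrist");meas(p,W,(492,113))
E
```

```text
[491.081541   117.95389637 111.99906988] [[-0.986  0.169  0.   ]
 [ 0.169  0.986  0.   ]
 [-0.     0.    -1.   ]]
disc 492.4045104980469 113.3866195678711 38.3031120300293 hub 492.3255615234375 113.32841491699219 41.94568634033203 36.36796188354492 78.36373138427734 36.30654138886774 red 3 [476.56078305 114.93556146  36.71594685] yaw -5.820930978501132 hubmin/max [473.74862033  91.35696365  31.42870601] [510.31810632 135.55403019  38.49156908]
```

Request:
{"name": "move_arm", "arguments": {
  "targets": [
    [[-0.084,-0.18,1,0,0,0.01,85],[-0.084,-0.18,2,0,0,0.01,85],[-0.084,-0.18,3,0,0,0.01,85],[-0.084,-0.18,3.6,0,0,0.01,85],[-0.084,-0.18,3.9,0,0,0.01,85],[-0.084,-0.18,3.9,0,0,0.01,85],[-0.084,-0.18,3.9,0,0,0.01,85]]
  ],
  "force": 70
}}

```text
time_s: 2.6
eef_pos: [493.1, 113.3, 15.1]
eef_rot: [0.09, 0.996, 0.001, 0.001]
wrist_force: [-0.0, 0.2, 0.4]
grip_width: 85.0
gripper_force: 0.0
```

Request:
{"name": "move_arm", "arguments": {
  "targets": [
    [[0,0,0,0,0,0,38],[0,0,0,0,0,0,38],[0,0,0,0,0,0,38],[0,0,0,0,0,0,38],[0,0,0,0,0,0,38],[0,0,0,0,0,0,38],[0,0,0,0,0,0,38],[0,0,0,0,0,0,38]]
  ]
}}

```text
time_s: 3.4
eef_pos: [492.6, 113.2, 14.6]
eef_rot: [0.09, 0.996, 0.0, 0.0]
wrist_force: [-2.3, -0.5, 7.9]
grip_width: 40.5
gripper_force: 71.3
```

Request:
{"name": "move_arm", "arguments": {
  "targets": [
    [[0,0,-1,0,0,0,38],[0,0,-2.5,0,0,0,38],[0,0,-4,0,0,0,38],[0.8,2,-6,0,0,0,38],[1.6,3.8,-6.4,0,0,0,38],[1.6,3.8,-6.4,0,0,0,38],[1.6,3.8,-6.4,0,0,0,38],[1.6,3.8,-6.4,0,0,0,38]]
  ]
}}

```text
time_s: 4.2
eef_pos: [469.7, 213.3, 173.6]
eef_rot: [0.09, 0.996, -0.0, -0.0]
wrist_force: [0.1, -1.2, -2.0]
grip_width: 40.5
gripper_force: 71.7
```

```bash
cat > s.py <<'E'
from h import *
from scipy.optimize import least_squares
t,r=tool();print(t,r.as_matrix().round(3))
p,d,W=grab("wrist");np.savez("s.npz",p=p,W=W);save(p,"s.png")
c=p.astype(int);z=W[...,2]
n=np.hypot(W[...,0]-495,W[...,1]-298.5)
Q=W[(n<15)&(z>63)&(z<85)];print(len(Q))
def res(v):
    x,y,t=v; d=Q[:,:2]-[x,y]; ca,sa=np.cos(t),np.sin(t)
    X=d@[ca,sa];Y=d@[-sa,ca]; r=np.hypot(X,Y)-11; return np.maximum(r,-5-X)
f=least_squares(res,[495,298.5,0],loss="soft_l1");print(f.x[:2],np.degrees(f.x[2]),f.cost)
k=(n<24)&(abs(z-60)<1.5)&(c.sum(-1)>230)&(c[...,1]-c[...,0]<8);S=W[k]
print(k.sum(),cv2.minEnclosingCircle(S[:,:2].astype(np.float32)))
m=(n<15)&(z>62)&(c[...,0]-c[...,1]>40);P=W[m];print("red",m.sum(),P.mean(0),P.min(0),P.max(0))
T=W[(n<15)&(z>97)];print("tip",len(T),T.mean(0),T.max(0))
# flat normal via plane fit on pixels near the stripe
u=np.argwhere(m).mean(0); print(u)
F=W[(np.linalg.norm(W-P.mean(0),axis=-1)<6)&(z>63)&(z<86)];F=F-np.median(F,0)
print("normal",len(F),np.linalg.svd(F)[2][2])
i,j=u.astype(int);save(cv2.resize(p[max(0,i-45):i+45,max(0,j-60):j+60],(640,480),interpolation=cv2.INTER_CUBIC),"sc.png")
b=(c[...,0]-c[...,2]>50)&(c[...,1]-c[...,2]>25)&(z>t[2]-30);B=W[b&(z<t[2]+2)]
print("wheel",len(B),cv2.minEnclosingCircle(B[:,:2].astype(np.float32)),np.percentile(B[:,2],[2,50,98]))
E
python3 s.py
```

```text
[469.65908695 213.33669382 173.55167166] [[-0.984  0.179 -0.   ]
 [ 0.179  0.984 -0.   ]
 [ 0.    -0.001 -1.   ]]
308
[494.67095927 298.96035555] 14.563589896719025 13.868414236483874
517 ((497.1385498046875, 292.85845947265625), 19.48543357849121)
red 53 [489.69154793 297.35380905  75.92611918] [488.93216999 295.02596336  67.56095595] [490.72847115 299.94069356  84.22336322]
tip 171 [495.12291162 298.59814401  99.54043125] [500.2161099  305.10563792 101.79977439]
[200.45283019 366.90566038]
normal 66 [ 0.96298762  0.26954231 -0.00133333]
wheel 5832 ((469.3854064941406, 213.1429901123047), 38.55305099487305) [169.50473051 171.29947887 173.02917281]
```

View pics/s.png

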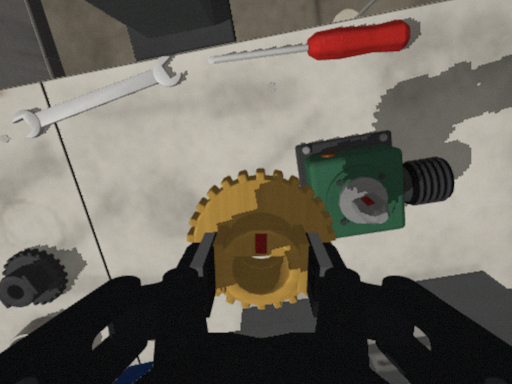

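View pics/sc.png

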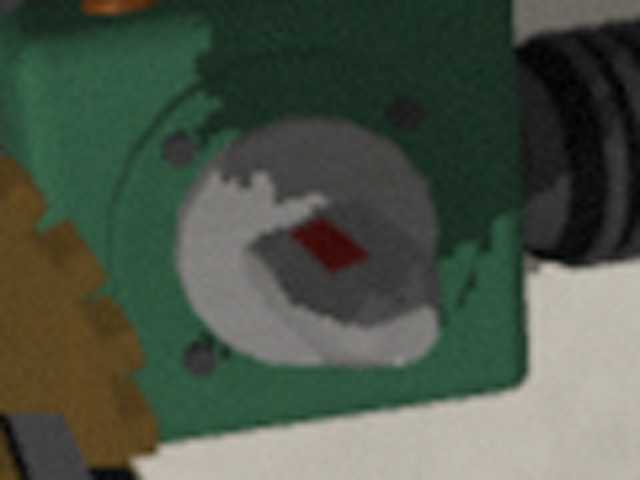

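The shaft is at (494.9,298.6), yaw +15°, from both the plane fit and the D-fit. The wheel is centred in the grip with its underside 14.3 mm below the TCP. I'll turn it by +25.3° about world z and hover over the nose.

Request:
{"name": "move_arm", "arguments": {
  "targets": [
    [[-0.2,1.8,0,0,0,-0.14,38],[-0.38,3.54,0,0,0,-0.28,38],[-0.38,3.54,0.5,0,0,-0.42,38],[-0.38,3.54,1.2,0,0,-0.442,38],[-0.38,3.54,1.8,0,0,-0.442,38],[-0.38,3.54,1.8,0,0,-0.442,38],[-0.38,3.54,1.8,0,0,-0.442,38],[-0.38,3.54,1.8,0,0,-0.442,38]]
  ]
}}

```text
time_s: 5.05
eef_pos: [495.7, 298.8, 129.7]
eef_rot: [-0.13, 0.992, 0.0, 0.001]
wrist_force: [-0.6, 0.1, -2.0]
grip_width: 40.8
gripper_force: 71.7
```

```bash
python3 - <<'E'
from h import *
t,r=tool();print(t,r.as_matrix().round(3))
p,d,W=grab("wrist");save(p,"v.png");c=p.astype(int);z=W[...,2]
b=(c[...,0]-c[...,2]>50)&(c[...,1]-c[...,2]>25)&(z>t[2]-30);B=W[b&(z<t[2]+2)]
print("wheel",len(B),cv2.minEnclosingCircle(B[:,:2].astype(np.float32)),np.percentile(B[:,2],[2,50,98]))
E
```

```text
[495.71016559 298.81637434 129.7136707 ] [[-0.966 -0.257  0.001]
 [-0.257  0.966  0.001]
 [-0.001  0.    -1.   ]]
wheel 5947 ((495.8592224121094, 298.23883056640625), 38.91922378540039) [125.17543779 127.38347694 129.13880835]
```

View pics/v.png

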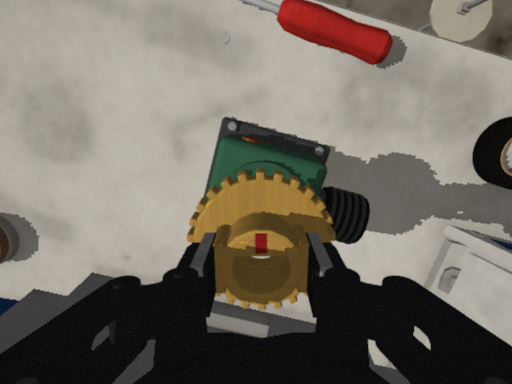

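The picture shows the wheel over the unit with the dab at (261,243), aligned. Descending in stages while watching the force.

Request:
{"name": "move_arm", "arguments": {
  "targets": [
    [[0.03,0,0.2,0,0,0,38],[0.03,0,0.4,0,0,0,38],[0.03,0,0.6,0,0,0,38],[0.03,0,0.8,0,0,0,38],[0.03,0,1.0,0,0,0,38],[0.03,0,1.15,0,0,0,38],[0.03,0,1.3,0,0,0,38],[0.03,0,1.3,0,0,0,38],[0.03,0,1.3,0,0,0,38]]
  ]
}}

```text
time_s: 6.0
eef_pos: [494.5, 298.8, 96.3]
eef_rot: [-0.13, 0.991, 0.0, 0.0]
wrist_force: [0.7, 0.2, -2.3]
grip_width: 40.9
gripper_force: 71.7
```

The underside is at about z 82, already on the straight part, with no contact force. Continuing home.

Request:
{"name": "move_arm", "arguments": {
  "targets": [
    [[0,0,0.2,0,0,0,38],[0,0,0.4,0,0,0,38],[0,0,0.55,0,0,0,38],[0,0,0.7,0,0,0,38],[0,0,0.8,0,0,0,38],[0,0,0.86,0,0,0,38],[0,0,0.86,0,0,0,38],[0,0,0.86,0,0,0,38]]
  ]
}}

```text
time_s: 6.8
eef_pos: [494.5, 298.8, 74.9]
eef_rot: [-0.13, 0.991, 0.0, 0.0]
wrist_force: [-0.7, 0.1, -2.1]
grip_width: 40.4
gripper_force: 71.7
```

Request:
{"name": "move_arm", "arguments": {
  "targets": [
    [[0,0,0.03,0,0,0,38],[0,0,0.06,0,0,0,38],[0,0,0.06,0,0,0,38]]
  ]
}}

```text
time_s: 7.1
eef_pos: [494.6, 298.9, 74.6]
eef_rot: [-0.13, 0.991, 0.0, 0.0]
wrist_force: [-5.4, -3.1, 10.7]
grip_width: 40.9
gripper_force: 73.3
```

Contact with the shoulder (a rise of about 13 N). I'll release, back away and check.

Request:
{"name": "move_arm", "arguments": {
  "targets": [
    [[0,0,-0.02,0,0,0,60],[0,0,-0.02,0,0,0,66],[0,0,-0.02,0,0,0,72],[0,0,-0.02,0,0,0,78],[0,0,-0.1,0,0,0,80],[0,0,-0.4,0,0,0,80],[0,0,-1,0,0,0,80],[0,0,-2,0,0,0,80],[0,0,-3.5,0,0,0,80],[0,0,-5,0,0,0,80],[0,0,-5,0,0,0,80],[0,0,-5,0,0,0,80]]
  ]
}}

```text
time_s: 8.3
eef_pos: [494.9, 299.1, 200.2]
eef_rot: [-0.13, 0.991, 0.001, 0.001]
wrist_force: [0.9, -0.3, -0.7]
grip_width: 80.4
gripper_force: 0.0
```

```bash
python3 - <<'E'
from h import *
p,d,W=grab("wrist");save(p,"z.png");c=p.astype(int);z=W[...,2]
b=(c[...,0]-c[...,2]>50)&(c[...,1]-c[...,2]>25)&(np.hypot(W[...,0]-495,W[...,1]-298)<50)
B=W[b&(z>66)&(z<78)];H=W[b&(z>90)&(z<102)]
print(cv2.minEnclosingCircle(B[:,:2].astype(np.float32)),B[:,2].mean(),H[:,2].mean(),cv2.minAreaRect(H[:,:2].astype(np.float32)))
A=np.c_[B[:,:2]-B[:,:2].mean(0),np.ones(len(B))];print("tilt",np.linalg.lstsq(A,B[:,2],rcond=None)[0])
print(env.get_obs()["eef_pos"],env.get_obs()["grip_width"])
E
```

```text
((494.57928466796875, 298.27325439453125), 38.50802230834961) 72.27372085210682 96.08663438862361 ((494.2872314453125, 298.1725769042969), (36.83936309814453, 41.774017333984375), 16.48280143737793)
tilt [-7.31442808e-04 -1.91436076e-03  7.22737209e+01]
[494.35066718 298.69276759 198.73318145] 79.78777537633043
```

View pics/z.png

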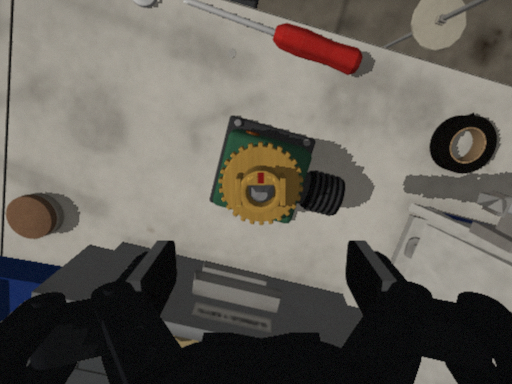

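The wheel is seated at (261,183): disc top at z 72.3 (60+12), level, centred, yaw about 16°, and the gripper is clear.

```bash
python3 -c "
from plant import env
print(env.job_done())"
```

```text
the job is handed in; nothing more can be done
None
```

The brass wheel is fitted on the shaft and the job is handed in; the last look showed it level, home on the shoulder (disc top at 72.3 mm), flats matched to about 1.5°, gripper clear, and I never touched the steel wheel.

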